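# Open the battery door of a bench power box with a screwdriver held on its recessed release

### The job

The battery door of the grey power box on the bench has to come open so that its cells can be changed. Take the small screwdriver out of its wooden stand, put its blade into the recess in the door and, keeping the release button below pressed gently, push the door out with the blade until it is fully open and latched there with the button sprung back up. Then stand the screwdriver back in its stand; keep the hand off the box, force nothing, and leave the pencil and the spool where they are.

Things in the scene. Friction and masses are not known exactly. Their poses are not given: they have to be found in the camera images.
- battery_box: Grey bench power box, 160 x 100 x 49 mm (two black knobs at its rear reach 58 mm), fixed. Origin: centre of its underside; x runs from the door's end (-x) to the knobs' end (+x), y across, z up. More than 25 N (all contacts added) from the screwdriver damages it or its door; the hand must not push it (over 3 N).
- battery_door (a joint): Travel of the black sliding door (80 x 91 mm, top face 44 mm up) toward the box's -x, m: 0 shut, 0.046 end stop. Friction about 2.5 N. Fixed ribs under it stop the button's tooth at 0, about 15 and about 30 mm, so the button must stay down all the way; past 0.043 the tooth can spring up behind the last rib and latch the door open.
- recess_mouth (a point): Centre of the upper rim of the round recess in the door, 8 mm across, straight down, in a grey square 28 mm boss that stands 12 mm above the door. At battery_door = 0 it lies at x = -15 mm, y = 0, z = 56 mm in the box's frame; it travels with the door.
- release_button: Sprung release button inside the door; origin at the box's origin when shut and up, goes 4 mm down (-z) when right down, travels with the door. Its aluminium cap, 6.4 mm across, lies in the recess; the cap is set differently on each box, top 4 to 14 mm below the rim when up: feel for it. Spring: 2.5 N to start, 6.1 N right down; free of the ribs beyond 2.8 mm (5 N). Over 12 N on it breaks it.
- screwdriver: Small loose screwdriver, 30 g, 108 mm long, standing upright in the stand at the start, blade down. Handle 11.6 mm across and 76 mm long, blade a rod 3.2 mm across and 32 mm long with a flat end. Its own y axis runs from blade to handle; the origin is half way along, 5.8 mm beside the axis.
- driver_tip (a point): Centre of the flat end of the screwdriver's blade; 54 mm from the middle of its length.
- driver_stand: Fixed wooden block 48 x 48 mm, 58 mm high, on a 66 mm foot. Origin: centre of its underside, z up. Its bore is 14.4 mm across down to 36 mm above the bench, 7 mm across below that, floor at 6 mm; the screwdriver stands on that floor, its handle from 38 to 114 mm up, 56 mm of it above the block.
- stand_mouth (a point): Centre of the bore at the top face of the stand, 58 mm above the bench.
- pencil: Loose pencil, 139 mm long and 7 mm thick, lying on the bench; leave it alone.
- spool: Loose white spool, 55 mm across and 28 mm high, standing on the bench; leave it alone.

How it is judged (in metres and radians):
On the way, in this order (a step that is already met when the one before it is completed fails the run):
1. the screwdriver is out of its stand (z of driver_tip in the frame of driver_stand above 0.07 m), for 0.1 s.
2. the screwdriver holds the release button down (beyond 2.5 mm) while the door is on its way out (6 to 41 mm) (z of release_button in the frame of battery_box below -0.0025 m and contact force between screwdriver and release_button above 1 N and value of joint battery_door between 0.006 and 0.041 m), for 0.1 s.
3. the door is fully open and latched, the button up again (value of joint battery_door above 0.042 m and z of release_button in the frame of battery_box above -0.001 m), for 0.2 s.
At the end, for the whole second after the job is handed in: The door is open by more than 42 mm with the release button up (within 1 mm), so latched open; the screwdriver stands at rest in its stand, blade down, its tip within 6 mm of the bore's floor and 8 mm of its axis, leaning less than 0.2 rad (all of step 3 and horizontal distance between driver_tip and driver_stand below 0.008 m and z of driver_tip in the frame of driver_stand below 0.012 m and angle between screwdriver's own y axis and vertical below 0.2 rad and linear speed of screwdriver below 0.02 m/s); the robot touches nothing.
It fails at once if the screwdriver bears on the release button with more than 12 N (contact force between screwdriver and release_button above 12 N).
It fails at once if the screwdriver bears on the box, door and button together with more than 25 N (contact force between screwdriver and battery_box above 25 N).
It fails at once if the hand or arm pushes the box or its door (over 3 N) (contact force between any of the arm, the fingers and battery_box above 3 N).
It fails at once if the pencil or the spool is moved more than 20 mm (distance of any of pencil, spool from where it was at the start of the episode above 0.02 m).
It also fails if it takes over 72 s, if anything falls off the work surface, if the arm or the gripper's body presses on something with over 40 N, if the wrist force passes 120 N, or if a joint passes its speed limit or range.

### The arm

A 6-joint arm with a two-finger parallel gripper is mounted at the origin on a cart in front of the work surface, level with it; the furniture and walls round the work are solid. World frame = base frame: x ahead of the robot, y to its left, z up, the work surface at z = 0. Lengths are in m, angles in degrees, forces in N, time in s.
With the tool pointing down it reaches from about 0.35 to 0.925 m from the base axis. Payload 6.4 kg.
Tool frame: the origin (TCP) lies at the very end of the fingers, on their centre line; the grasp point (between the pads) lies 19 mm behind it (grasp_offset is the distance from the TCP to the grasp point, in m); z points along the fingers, y is the line along which they close (so a half turn about z gives the same grasp; the last joint's range is limited). The gripper opens to 85 mm and grips with 20 to 120 N. Pads are 22 mm wide; open, the fingers measure 114 mm over their backs; the gripper's body (76 mm by 85 mm) begins 54 mm behind the grasp point. The pads swing forward as they close: fully open they stand 13 mm farther back than shut.
Start: joints at [-76.152, 14.043, 89.255, -0, 76.702, -9.975], TCP at [0.263, -0.595, 0.231] pointing down, gripper open.
Joint ranges: [-179.41, 179.41], [-58.25, 129.5], [7.25, 145.43], [-54.29, 234.29], [11.92, 165.04], [-157.13, 157.13]. Speed limits (degrees/s): [147.25, 147.25, 180, 180, 180, 180].

### API

Orientations are given as [roll, pitch, yaw] about the fixed x, y, z axes, in that order (R = Rz(yaw) Ry(pitch) Rx(roll)).
In Python, from bench import * gives the robot as it stands. The module is installed in compiled form; this text tells all that it offers.
- The arm moves only by the shell command python3 -m pendant 'ROWS' [FORCE]. ROWS is JSON, a list of rows, each an object of numbers: "jaw": the opening, from 0 (shut) to 1 (fully open); "dx", "dy", "dz": the shift along the tool's x, y, z each as a share of 0.025 m, from -1 to 1; "twist": the turn about the tool's z as a share of 4 degrees, from -1 to 1. A call has 1 to 20 rows; each row shifts and turns the commanded pose from where the row before left it, along the tool's axes as they then stand; what a row does not reach is not made up. A row lasts 1/10 s, in which the tool goes at most 50 mm and 8.59 degrees, less where a joint would pass 70% of its speed; a pose out of reach is approached as far as the arm can. A call with a number of a shift or a turn outside -1 to 1 is refused whole. A call with a gripper value outside its range is refused whole. The fingers move at their own pace and stop on an object; FORCE is the grip in N (left out, the last holds). Time passes only in rows, so rows that do not move let the fingers close. It gives the time, the measured TCP pose, the force, the opening and the grip force at its end, in the units of the state.
- get_state(): the state, without advancing time (a new reading comes with each control period).
- get_image(name): name is "scene" or "top" or "wrist"; returns a dict with "img" (420x560x3 uint8, red, green, blue), "fx", "fy", "cx", "cy" (pixels), "world_from_camera" (4x4, takes a point from camera to world coordinates). Camera axes: x right, y up, looking along -z (the intrinsics and any distortion apply to the point x, -y, -z); pixel columns grow to the right and rows downward; lengths in m; the calibration is good to about 2 mm. A picture is of the moment at which its call begins. There is no depth.
- sign_off(): hands the job in; it is judged then, once.
The state is a dict: "t": time; "joints": joint angles; "qvel": joint speeds; "tau": joint torques, N m; "position": TCP position; "orientation": TCP orientation; "ft_force": force on the tool from outside, world axes, zero at the start; "moment": the same for the moment, N m; "grip_width": opening from 0.0 (shut) to 1.0 (fully open); "grasp_force": force on a finger pad.
Only numpy, scipy, OpenCV 4.12 (cv2) and the standard library are available. Lean on these libraries where they do the work, as an engineer would, in place of code of your own. Each camera call takes 0.05 s, during which the arm holds its last target. There are 200 camera calls.

## Working session

There is one attempt and no reset: what is moved stays moved. The work goes in short steps, Python scripts to look and compute and a shell command to move; the robot and the scene stay as the last step left them, time stands still between calls to the robot, and variables do not carry over. Pictures are saved under pics/ and viewed, at most 12 in all, crops included, and the job is handed in when it is done.

```bash
mkdir -p pics
cat > h.py <<'E'
from bench import *
import numpy as np, cv2
from scipy.spatial.transform import Rotation as R
def grab(name,fn=None):
    d=get_image(name)
    if fn: cv2.imwrite('pics/'+fn,d['img'][:,:,::-1])
    return d
def ray(d,u,v):
    T=np.array(d['world_from_camera']); r=T[:3,:3]@np.array([(u-d['cx'])/d['fx'],-(v-d['cy'])/d['fy'],-1.]); return T[:3,3],r/np.linalg.norm(r)
def onz(d,u,v,z):
    o,r=ray(d,u,v); return o+r*(z-o[2])/r[2]
def proj(d,p):
    T=np.array(d['world_from_camera']); c=T[:3,:3].T@(np.array(p)-T[:3,3]); return d['cx']-d['fx']*c[0]/c[2], d['cy']+d['fy']*c[1]/c[2]
def tri(a,b):
    (o1,r1),(o2,r2)=a,b
    s=np.linalg.lstsq(np.c_[r1,-r2],o2-o1,rcond=None)[0]; p,q=o1+s[0]*r1,o2+s[1]*r2
    return (p+q)/2,np.linalg.norm(p-q)
def rows_to(p,yaw=None):
    s=get_state(); M=R.from_euler('xyz',s['orientation'],degrees=True)
    return (M.inv().apply(np.array(p)-s['position'])/0.025).round(2)
E
python3 - <<'E'
from h import *
a=grab('scene');b=grab('top')
cv2.imwrite('pics/a.png',cv2.resize(np.hstack([a['img'],b['img']])[:,:,::-1],(800,300)))
cv2.imwrite('pics/top.png',b['img'][:,:,::-1]); cv2.imwrite('pics/scene.png',a['img'][:,:,::-1])
for d in(a,b): print({k:d[k] for k in d if k!='img'})
print(get_state())
E
```

```text
{'fx': 472.60758783921557, 'fy': 472.60758783921557, 'cx': 293.6351746264261, 'cy': 213.77727689171093, 'world_from_camera': array([[-0.80632114,  0.31596056, -0.50001514,  0.07162249],
       [-0.59129958, -0.40983481,  0.69455039,  0.70665113],
       [ 0.01452692,  0.8556894 ,  0.51728582,  0.58946004],
       [ 0.        ,  0.        ,  0.        ,  1.        ]])}
{'fx': 495.5526445503625, 'fy': 495.5526445503625, 'cx': 279.6530791836002, 'cy': 206.21767712616503, 'world_from_camera': array([[ 0.00738986,  0.99278118, -0.11971181,  0.49686341],
       [-0.99958327,  0.00399316, -0.0285891 , -0.02746096],
       [-0.02790469,  0.11987319,  0.99239697,  0.96594765],
       [ 0.        ,  0.        ,  0.        ,  1.        ]])}
{'t': 0.1, 'joints': array([-7.61518230e+01,  1.40817151e+01,  8.93166835e+01, -1.49642849e-03,
        7.67036993e+01, -9.97533429e+00]), 'qvel': array([-0.06696386, -0.13223878, -0.26600327,  0.07109421, -0.04241254,
        0.00142492]), 'tau': array([-4.57010801e-04, -4.30672073e+01, -3.27130258e+01, -1.62417246e-04,
        2.80885171e-03,  8.46427014e-06]), 'position': array([ 0.2624247 , -0.59412319,  0.23028436]), 'orientation': array([-1.79899193e+02, -1.62521220e-02,  2.38238425e+01]), 'ft_force': array([-1.10463622,  0.80506593,  0.44715615]), 'moment': array([ 0.02393705, -0.00997532, -0.00571047]), 'grasp_force': 0.0, 'grip_width': 0.9976640354514427}
```

View pics/top.png

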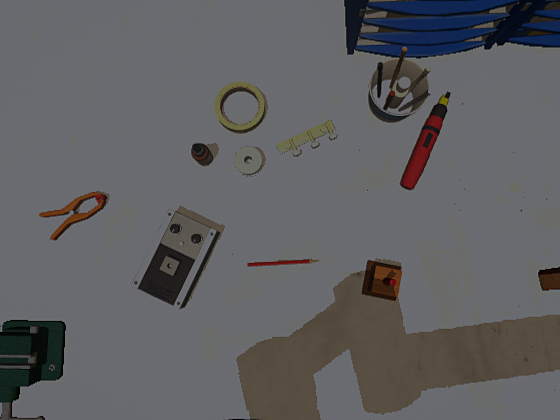

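View pics/scene.png

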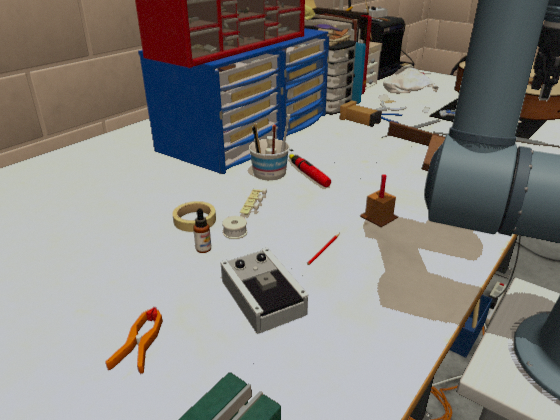

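The top view shows the box at about (180,257) with its boss at (170,266) and knobs on the far side. The stand is at (383,280) with the red handle in it, and the pencil is at (283,263). In the scene view the boss is at (266,281), the handle top at (383,178) and the stand at (380,208).

Run:
```python
from h import *
a=grab('scene');b=grab('top')
def red(d,x0,y0,x1,y1):
    h=cv2.cvtColor(d['img'],cv2.COLOR_RGB2HSV)[y0:y1,x0:x1]
    m=((h[...,0]<5)|(h[...,0]>174))&(h[...,1]>170)&(h[...,2]>60)
    v,u=np.nonzero(m); return u+x0,v+y0
ua,va=red(a,365,165,400,215); ub,vb=red(b,360,255,410,305)
print('scene red',len(ua),ua.min(),ua.max(),va.min(),va.max(), 'top',len(ub),ub.min(),ub.max(),vb.min(),vb.max())
k=va<va.min()+3; topA=(ua[k].mean(),va.min()+1.5)
k2=va>va.max()-3; botA=(ua[k2].mean(),va.max())
print(topA,botA)
for z in(.058,.114): print('top red on z',z,onz(b,ub.mean(),vb.mean(),z))
print('tri handle top',tri(ray(a,*topA),ray(b,ub.mean(),vb.mean())))
# crops for close look
A=cv2.resize(a['img'][240:335,210:315],None,fx=3.8,fy=3.8,interpolation=cv2.INTER_CUBIC)[:360,:400]
B=cv2.resize(b['img'][200:310,130:230],None,fx=4,fy=4,interpolation=cv2.INTER_CUBIC)
C=cv2.resize(b['img'][250:310,355:410],None,fx=5,fy=5,interpolation=cv2.INTER_CUBIC)
D=cv2.resize(a['img'][165:235,350:405],None,fx=4,fy=4,interpolation=cv2.INTER_CUBIC)
W=np.zeros((600,800,3),np.uint8)
W[:360,:399]=A[:360,:399]; W[:440,400:800]=B; 
W[300+0:600,0:275]=C; 
W[360:600,300:400]=0
cv2.imwrite('pics/c.png',np.clip(W[:,:,::-1]*1.5,0,255).astype(np.uint8))
```

```text
scene red 87 379 385 175 197 top 29 390 395 279 284
(np.float64(383.5), np.float64(176.5)) (np.float64(381.3076923076923), np.int64(197))
top red on z 0.058 [ 0.47013079 -0.20553858  0.058     ]
top red on z 0.114 [ 0.47177959 -0.19455519  0.114     ]
tri handle top (array([ 0.47141167, -0.19569557,  0.10876953]), np.float64(0.00048200004296356))
```

View pics/c.png

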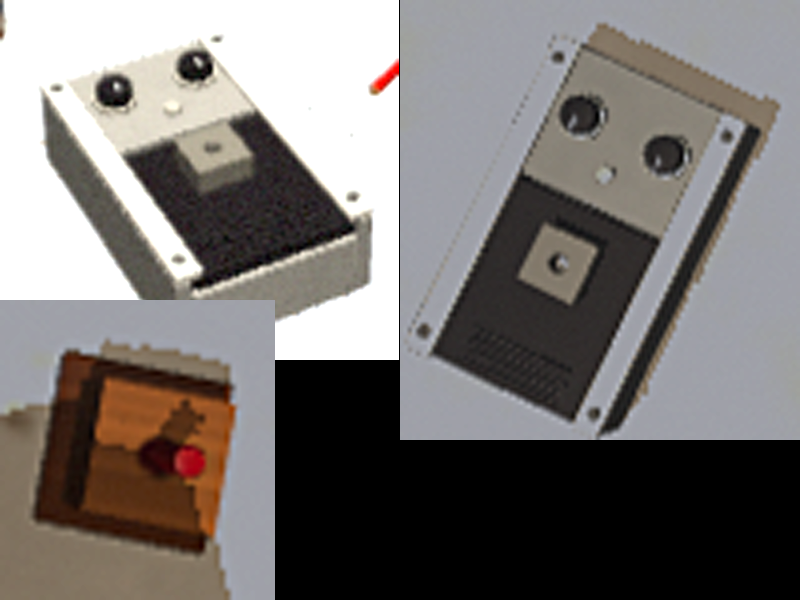

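The crops give the recess at top (170.0,265.8) and scene (265.8,278.7). The box screws show in the top view, and the centre of the stand's top face is at about (386.8,281.8).

Run:
```python
from h import *
a=grab('scene');b=grab('top')
print('recess',tri(ray(a,265.8,278.7),ray(b,170,265.75)), onz(b,170,265.75,.056))
S=[onz(b,130+(x-400)/4,200+y/4,.049)[:2] for x,y in((557,57),(727,135),(423,330),(593,413))]
S=np.array(S);print(S.round(4),'centre',S.mean(0))
ex=(S[0]+S[1]-S[2]-S[3]);ey=(S[0]+S[2]-S[1]-S[3]);print('yaw box',np.degrees(np.arctan2(ex[1],ex[0])),np.degrees(np.arctan2(-ey[0],ey[1])),np.linalg.norm(ex)/2,np.linalg.norm(ey)/2)
c=S.mean(0);e=ex/np.linalg.norm(ex);print('recess from box',c-.015*e, e)
print('stand top',onz(b,386.8,281.8,.058))
print(rows_to([.471,-.196,.16]),get_state()['orientation'])
```

```text
recess (array([0.49562875, 0.19938469, 0.05499026]), np.float64(0.00036787042574019783)) [0.49578183 0.19924    0.056     ]
[[0.5915 0.2057]
 [0.5554 0.1249]
 [0.4646 0.2636]
 [0.4277 0.1834]] centre [0.50980567 0.19438267]
yaw box -24.584070523679834 -24.40620900808446 0.13997562573982777 0.08834345599874206
recess from box [0.49616539 0.20062309] [ 0.90935181 -0.41602799]
stand top [ 0.46997395 -0.19548025  0.058     ]
[ 14.07 -11.21   2.84] [-1.79967172e+02 -4.40426321e-03  2.38240675e+01]
```

```bash
python3 -m pendant '[{"dx":0.94,"dy":-0.75,"jaw":0.6},{"dx":0.94,"dy":-0.75},{"dx":0.94,"dy":-0.75},{"dx":0.94,"dy":-0.75},{"dx":0.94,"dy":-0.75},{"dx":0.94,"dy":-0.75},{"dx":0.94,"dy":-0.75},{"dx":0.94,"dy":-0.75},{"dx":0.94,"dy":-0.75},{"dx":0.94,"dy":-0.75},{"dx":0.94,"dy":-0.75},{"dx":0.94,"dy":-0.75},{"dx":0.94,"dy":-0.75},{"dx":0.94,"dy":-0.75},{"dx":0.9,"dy":-0.7},{"twist":-1},{"twist":-1},{"twist":-1},{"twist":-1},{"twist":-1}]'
python3 -m pendant '[{"twist":-1},{"twist":-1},{"twist":-1},{"twist":-1},{"twist":-1},{"twist":-0.43},{}]'
python3 - <<'E'
from h import *
w=grab('wrist','w1.png'); print(get_state()['position'],get_state()['orientation'],w['world_from_camera'].round(4))
print(rows_to([.471,-.195,.16]))
for p in([.471,-.195,.114],[.471,-.195,.058]): print(proj(w,p))
E
```

```text
[ 0.26251543 -0.59451567  0.23102422] [-1.79974941e+02 -4.35115962e-03  2.38221976e+01] [[ 4.046e-01  8.734e-01  2.711e-01  3.311e-01]
 [-9.145e-01  3.866e-01  1.193e-01 -5.635e-01]
 [-6.000e-04 -2.962e-01  9.551e-01  3.730e-01]
 [ 0.000e+00  0.000e+00  0.000e+00  1.000e+00]]
[ 14.08 -11.25   2.85]
(np.float64(-356.12115338617883), np.float64(-568.3678160605677))
(np.float64(-200.50332130744596), np.float64(-407.34427877218036))validation failed for argument at $[0]...
validation failed for argument at $[0]...
```

View pics/w1.png

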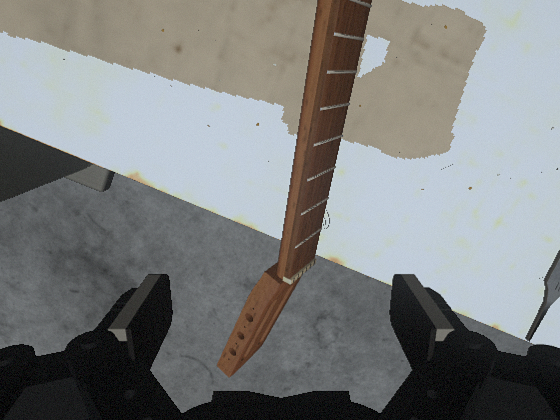

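The wrist picture shows the arm unmoved at the start, over the bench edge, because both calls were refused. Every row probably needs all five keys.

```bash
python3 -m pendant '[{"jaw":0.6,"dx":0.94,"dy":-0.75,"dz":0,"twist":0},{"jaw":0.6,"dx":0.94,"dy":-0.75,"dz":0,"twist":0},{"jaw":0.6,"dx":0.94,"dy":-0.75,"dz":0,"twist":0},{"jaw":0.6,"dx":0.94,"dy":-0.75,"dz":0,"twist":0},{"jaw":0.6,"dx":0.94,"dy":-0.75,"dz":0,"twist":0},{"jaw":0.6,"dx":0.94,"dy":-0.75,"dz":0,"twist":0},{"jaw":0.6,"dx":0.94,"dy":-0.75,"dz":0,"twist":0},{"jaw":0.6,"dx":0.94,"dy":-0.75,"dz":0,"twist":0},{"jaw":0.6,"dx":0.94,"dy":-0.75,"dz":0,"twist":0},{"jaw":0.6,"dx":0.94,"dy":-0.75,"dz":0,"twist":0},{"jaw":0.6,"dx":0.94,"dy":-0.75,"dz":0,"twist":0},{"jaw":0.6,"dx":0.94,"dy":-0.75,"dz":0,"twist":0},{"jaw":0.6,"dx":0.94,"dy":-0.75,"dz":0,"twist":0},{"jaw":0.6,"dx":0.94,"dy":-0.75,"dz":0,"twist":0},{"jaw":0.6,"dx":0.94,"dy":-0.75,"dz":0,"twist":0},{"jaw":0.6,"dx":0,"dy":0,"dz":0,"twist":-1},{"jaw":0.6,"dx":0,"dy":0,"dz":0,"twist":-1},{"jaw":0.6,"dx":0,"dy":0,"dz":0,"twist":-1},{"jaw":0.6,"dx":0,"dy":0,"dz":0,"twist":-1},{"jaw":0.6,"dx":0,"dy":0,"dz":0,"twist":-1}]'
python3 -m pendant '[{"jaw":0.6,"dx":0,"dy":0,"dz":0,"twist":-1},{"jaw":0.6,"dx":0,"dy":0,"dz":0,"twist":-1},{"jaw":0.6,"dx":0,"dy":0,"dz":0,"twist":-1},{"jaw":0.6,"dx":0,"dy":0,"dz":0,"twist":-1},{"jaw":0.6,"dx":0,"dy":0,"dz":0,"twist":-1},{"jaw":0.6,"dx":0,"dy":0,"dz":0,"twist":-0.43},{"jaw":0.6,"dx":0,"dy":0,"dz":0,"twist":0},{"jaw":0.6,"dx":0,"dy":0,"dz":0,"twist":0}]'
python3 - <<'E'
from h import *
w=grab('wrist','w2.png'); print(get_state()['position'],get_state()['orientation'])
print(rows_to([.471,-.195,.16]))
for p in([.471,-.195,.114],[.471,-.195,.058]): print(proj(w,p))
h=cv2.cvtColor(w['img'],cv2.COLOR_RGB2HSV);m=(((h[...,0]<5)|(h[...,0]>174))&(h[...,1]>170)&(h[...,2]>60)).astype(np.uint8)
n,l,s,c=cv2.connectedComponentsWithStats(m);print([(s[i],c[i].round(1)) for i in range(1,n) if s[i][4]>80])
E
```

```text
t: 2.35
position: [0.4714, -0.1949, 0.2314]
orientation: [180.0, -0.0, 44.0]
ft_force: [0.6, 0.0, 0.4]
grip_width: 0.6
grasp_force: 0.0
t: 3.15
position: [0.4714, -0.1949, 0.2313]
orientation: [180.0, 0.0, 65.5]
ft_force: [-0.1, 0.4, -0.3]
grip_width: 0.6
grasp_force: 0.0
[ 0.47141788 -0.19494056  0.2313395 ] [ 1.79993556e+02 -1.55565265e-03  6.55098823e+01]
[-0.01 -0.01  2.85]
(np.float64(281.1661986669803), np.float64(201.42807415628144))
(np.float64(281.07300949751857), np.float64(183.13301275364668))
[(array([242,   0,  14,  17,  98], dtype=int32), array([248.5,   6.9])), (array([ 478,  125,   82,   34, 2109], dtype=int32), array([521.3, 142.1])), (array([279, 198,  13,  12,  94], dtype=int32), array([285.1, 203.9]))]
```

View pics/w2.png

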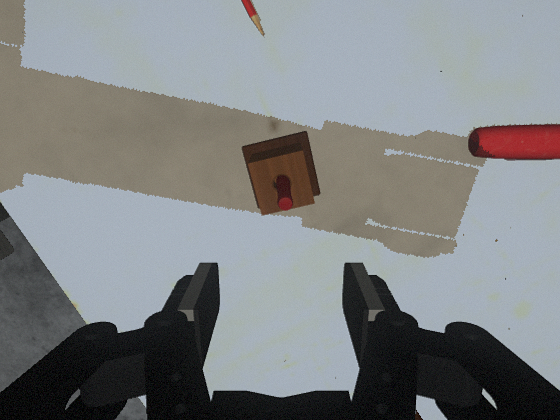

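The handle top is at (285,204) against a prediction of (281,201), so it is 1–2 mm off. I'll work out the correction on the z = 0.114 plane.

Run:
```python
from h import *
w=grab('wrist'); p=onz(w,285.1,203.5,.114); print(p, rows_to([p[0],p[1],.066])*25)
print(onz(w,281.5,181.5,.058))
```

```text
[ 0.47293692 -0.19758486  0.114     ] [ -1.75   2.5  165.25]
[ 0.4719302  -0.19383618  0.058     ]
```

```bash
python3 -m pendant '[{"jaw":0.6,"dx":-0.04,"dy":0.06,"dz":0.8,"twist":0},{"jaw":0.6,"dx":0,"dy":0,"dz":0.9,"twist":0},{"jaw":0.6,"dx":0,"dy":0,"dz":0.9,"twist":0},{"jaw":0.6,"dx":0,"dy":0,"dz":0.9,"twist":0},{"jaw":0.6,"dx":0,"dy":0,"dz":0.9,"twist":0},{"jaw":0.4,"dx":0,"dy":0,"dz":0.8,"twist":0},{"jaw":0.4,"dx":0,"dy":0,"dz":0.7,"twist":0},{"jaw":0.3,"dx":0,"dy":0,"dz":0.6,"twist":0},{"jaw":0.25,"dx":0,"dy":0,"dz":0,"twist":0},{"jaw":0.25,"dx":0,"dy":0,"dz":0,"twist":0}]' 20
python3 - <<'E'
from h import *
w=grab('wrist','w3.png'); s=get_state(); print(s['position'],s['ft_force'],proj(w,s['position']+np.array([0,0,.05])))
h=cv2.cvtColor(w['img'],cv2.COLOR_RGB2HSV);m=(((h[...,0]<5)|(h[...,0]>174))&(h[...,1]>150)&(h[...,2]>50)).astype(np.uint8)
n,l,s,c=cv2.connectedComponentsWithStats(m);print([(s[i],c[i].round(1)) for i in range(1,n) if s[i][4]>80])
E
```

```text
t: 4.25
position: [0.4725, -0.1965, 0.069]
orientation: [-180.0, -0.0, 65.5]
ft_force: [0.2, -0.4, 0.1]
grip_width: 0.252
grasp_force: 0.0
[ 0.47289994 -0.19687697  0.06961872] [-0.31797085 -0.46389591 -0.28215411] (np.float64(284.92188392096915), np.float64(362.7837425764841))
[(array([ 269,  251,   34,  112, 2898], dtype=int32), array([283.9, 308.8]))]
```

View pics/w3.png

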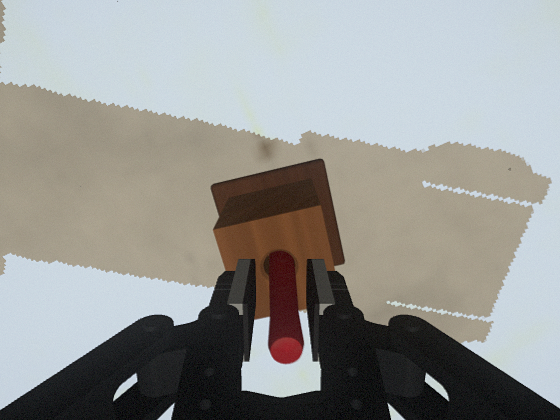

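The handle is centred between the fingers: its top is at (286,350) and its base meets the bore at (279,262). I'll grip it now and lift.

```bash
python3 -m pendant '[{"jaw":0,"dx":0,"dy":0,"dz":0,"twist":0},{"jaw":0,"dx":0,"dy":0,"dz":0,"twist":0},{"jaw":0,"dx":0,"dy":0,"dz":0,"twist":0},{"jaw":0,"dx":0,"dy":0,"dz":0,"twist":0},{"jaw":0,"dx":0,"dy":0,"dz":0,"twist":0},{"jaw":0,"dx":0,"dy":0,"dz":0,"twist":0}]' 80
python3 -m pendant '[{"jaw":0,"dx":0,"dy":0,"dz":-0.2,"twist":0},{"jaw":0,"dx":0,"dy":0,"dz":-0.4,"twist":0},{"jaw":0,"dx":0,"dy":0,"dz":-0.5,"twist":0},{"jaw":0,"dx":0,"dy":0,"dz":-0.7,"twist":0},{"jaw":0,"dx":0,"dy":0,"dz":-0.8,"twist":0},{"jaw":0,"dx":0,"dy":0,"dz":-0.8,"twist":0},{"jaw":0,"dx":0,"dy":0,"dz":-0.6,"twist":0},{"jaw":0,"dx":0,"dy":0,"dz":0,"twist":0},{"jaw":0,"dx":0,"dy":0,"dz":0,"twist":0}]'
python3 - <<'E'
from h import *
a=grab('scene');b=grab('top');w=grab('wrist');s=get_state();print(s['position'],s['orientation'],s['ft_force'])
cv2.imwrite('pics/g.png',np.hstack([cv2.resize(a['img'][110:250,330:440],None,fx=4,fy=4),cv2.resize(b['img'][220:310,350:430],None,fx=4,fy=4)[:560] if 0 else np.zeros((560,0,3),np.uint8),cv2.resize(w['img'],(350,262))[np.r_[0:262,np.zeros(298,int)]]])[:,:,::-1])
t=s['position']-[0,0,.0632];print(t,[proj(d,t) for d in(a,b,w)])
print(rows_to([.4958,.1995,s['position'][2]]))
E
```

```text
t: 4.9
position: [0.473, -0.1969, 0.0697]
orientation: [179.9, 0.0, 65.5]
ft_force: [-2.0, 0.8, 5.8]
grip_width: 0.114
grasp_force: 77.9
t: 5.8
position: [0.4724, -0.1965, 0.1692]
orientation: [179.9, 0.0, 65.5]
ft_force: [0.4, -0.1, -0.1]
grip_width: 0.113
grasp_force: 77.9
[ 0.47173097 -0.19607713  0.16768703] [-1.79882651e+02 -2.18757795e-02  6.55399155e+01] [ 0.39368852  0.01136908 -0.01312323]
[ 0.47173097 -0.19607713  0.10448703] [(np.float64(383.13111517615897), np.float64(178.08719430263625)), (np.float64(392.2087188362692), np.float64(281.6200338886173)), (np.float64(281.9711042487008), np.float64(227.2115059395751))]
[14.8  -5.68  0.02]
```

View pics/g.png

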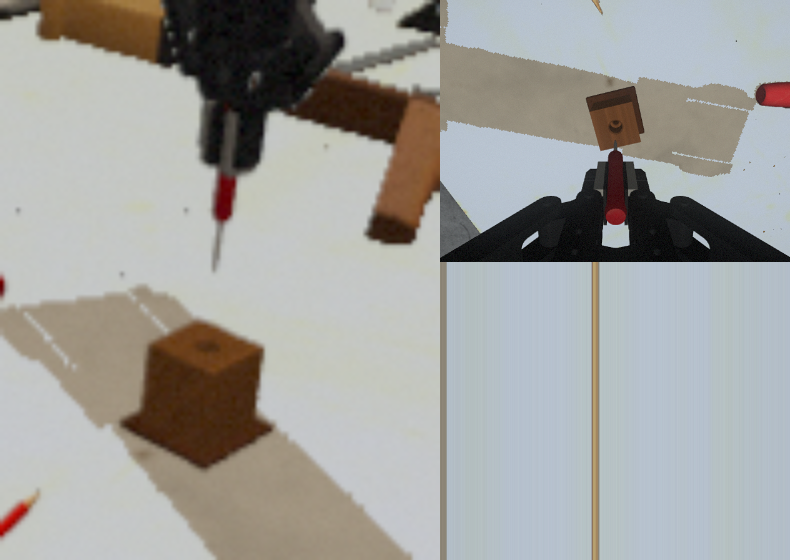

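The driver came out cleanly. The tip at scene (383,178) matches the predicted point 63 mm below the TCP. I'll carry it to the recess at the same height.

```bash
python3 -m pendant '[{"jaw":0,"dx":0.5,"dy":-0.2,"dz":0,"twist":0},{"jaw":0,"dx":0.9,"dy":-0.35,"dz":0,"twist":0},{"jaw":0,"dx":0.9,"dy":-0.35,"dz":0,"twist":0},{"jaw":0,"dx":0.9,"dy":-0.35,"dz":0,"twist":0},{"jaw":0,"dx":0.9,"dy":-0.35,"dz":0,"twist":0},{"jaw":0,"dx":0.9,"dy":-0.35,"dz":0,"twist":0},{"jaw":0,"dx":0.9,"dy":-0.35,"dz":0,"twist":0},{"jaw":0,"dx":0.9,"dy":-0.35,"dz":0,"twist":0},{"jaw":0,"dx":0.9,"dy":-0.35,"dz":0,"twist":0},{"jaw":0,"dx":0.9,"dy":-0.35,"dz":0,"twist":0},{"jaw":0,"dx":0.9,"dy":-0.35,"dz":0,"twist":0},{"jaw":0,"dx":0.9,"dy":-0.35,"dz":0,"twist":0},{"jaw":0,"dx":0.9,"dy":-0.35,"dz":0,"twist":0},{"jaw":0,"dx":0.9,"dy":-0.35,"dz":0,"twist":0},{"jaw":0,"dx":0.9,"dy":-0.35,"dz":0,"twist":0},{"jaw":0,"dx":0.9,"dy":-0.35,"dz":0,"twist":0},{"jaw":0,"dx":0.8,"dy":-0.23,"dz":0,"twist":0},{"jaw":0,"dx":0,"dy":0,"dz":0,"twist":0},{"jaw":0,"dx":0,"dy":0,"dz":0,"twist":0}]'
python3 -m pendant '[{"jaw":0,"dx":0,"dy":0,"dz":0.8,"twist":0},{"jaw":0,"dx":0,"dy":0,"dz":0.4,"twist":0},{"jaw":0,"dx":0,"dy":0,"dz":0.2,"twist":0},{"jaw":0,"dx":0,"dy":0,"dz":0,"twist":0},{"jaw":0,"dx":0,"dy":0,"dz":0,"twist":0}]'
python3 - <<'E'
from h import *
a=grab('scene');b=grab('top');w=grab('wrist')
P=np.array([get_state()['position']]);s=get_state();print(s['position'],s['orientation'],s['ft_force'])
t=s['position']-[0,0,.0632];print(t,[np.round(proj(d,t),1) for d in(a,b,w)],[np.round(proj(d,[.4958,.1995,.056]),1) for d in(a,b,w)])
A=cv2.resize(a['img'][225:300,225:305],None,fx=5,fy=5,interpolation=cv2.INTER_CUBIC)
W=cv2.resize(w['img'][150:300,230:330],None,fx=4,fy=4,interpolation=cv2.INTER_CUBIC)
C=np.zeros((600,800,3),np.uint8);C[:375,:400]=A;C[:600,400:]=W
cv2.imwrite('pics/r.png',np.clip(C[:,:,::-1]*1.3,0,255).astype(np.uint8))
E
```

```text
t: 7.85
position: [0.4955, 0.1995, 0.1682]
orientation: [-179.9, 0.1, 65.6]
ft_force: [-0.2, -0.6, -0.3]
grip_width: 0.114
grasp_force: 77.9
t: 8.35
position: [0.4966, 0.1989, 0.1342]
orientation: [180.0, -0.0, 65.5]
ft_force: [0.3, -0.2, -0.2]
grip_width: 0.114
grasp_force: 77.9
[0.49680691 0.19910174 0.13453571] [ 1.79936443e+02 -4.20718821e-02  6.55361774e+01] [-0.30752907  0.04971156  0.61112667]
[0.49680691 0.19910174 0.07133571] [array([265.1, 271.1]), array([168. , 265.2]), array([281.7, 227.3])] [array([265.6, 278.2]), array([169.9, 265.7]), array([279.9, 218.8])]
```

View pics/r.png

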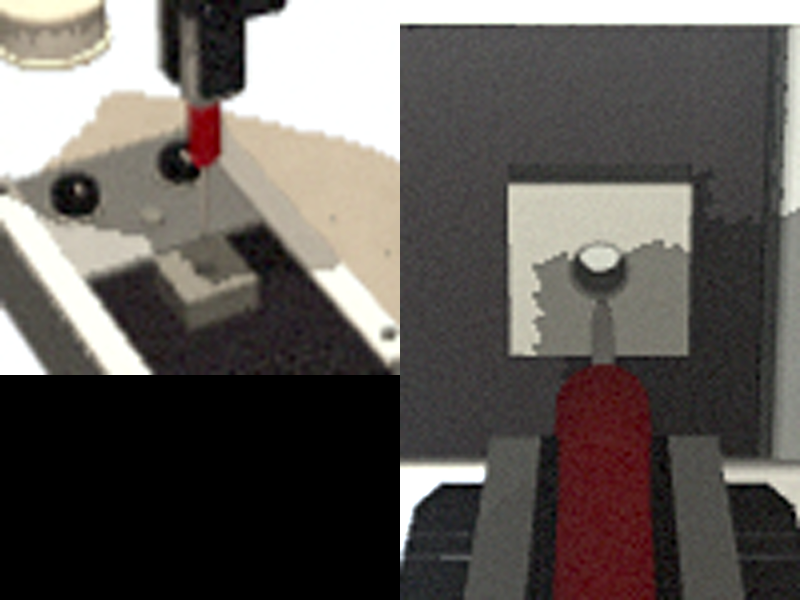

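The scene crop shows the tip just above the boss, which is shaded. In the wrist crop the tip is at (280.5,225.5), the boss centre at (279.8,217.3) and the rim at (280,217.5).

Run:
```python
from h import *
w=grab('wrist');s=get_state();M=R.from_euler('xyz',s['orientation'],degrees=True)
q=onz(w,279.9,217.4,.056)
for zt in(.0695,.071): 
  t=onz(w,280.5,225.3,zt); print(t,q,(M.inv().apply(q-t)*1000).round(1))
print(s['position'])
```

```text
[0.49636003 0.19997336 0.0695    ] [0.49615682 0.20040057 0.056     ] [ 0.3 -0.4 13.5]
[0.49658394 0.20046903 0.071     ] [0.49615682 0.20040057 0.056     ] [-0.2 -0.4 15. ]
[0.49670818 0.19913003 0.13443594]
```

```bash
python3 -m pendant '[{"jaw":0,"dx":0,"dy":-0.015,"dz":0.3,"twist":0},{"jaw":0,"dx":0,"dy":0,"dz":0.2,"twist":0},{"jaw":0,"dx":0,"dy":0,"dz":0.06,"twist":0},{"jaw":0,"dx":0,"dy":0,"dz":0,"twist":0}]' 100
for i in 1 2; do :; done
python3 -m pendant '[{"jaw":0,"dx":0,"dy":0,"dz":0.04,"twist":0},{"jaw":0,"dx":0,"dy":0,"dz":0,"twist":0}]'
python3 -m pendant '[{"jaw":0,"dx":0,"dy":0,"dz":0.04,"twist":0},{"jaw":0,"dx":0,"dy":0,"dz":0,"twist":0}]'
python3 -m pendant '[{"jaw":0,"dx":0,"dy":0,"dz":0.04,"twist":0},{"jaw":0,"dx":0,"dy":0,"dz":0,"twist":0}]'
```

```text
t: 8.95
position: [0.4955, 0.1992, 0.1191]
orientation: [-179.9, 0.0, 65.5]
ft_force: [0.6, -1.0, -0.4]
grip_width: 0.106
grasp_force: 97.4
t: 9.15
position: [0.496, 0.1993, 0.1188]
orientation: [180.0, -0.0, 65.5]
ft_force: [-0.0, -0.4, -0.6]
grip_width: 0.111
grasp_force: 97.4
t: 9.35
position: [0.4959, 0.1993, 0.1178]
orientation: [180.0, -0.0, 65.5]
ft_force: [0.3, -0.1, -0.2]
grip_width: 0.103
grasp_force: 97.4
t: 9.55
position: [0.4959, 0.1992, 0.1167]
orientation: [-180.0, 0.0, 65.5]
ft_force: [0.2, 0.2, 0.0]
grip_width: 0.109
grasp_force: 97.4
```

```bash
python3 -m pendant '[{"jaw":0,"dx":0,"dy":0,"dz":0.04,"twist":0},{"jaw":0,"dx":0,"dy":0,"dz":0,"twist":0}]' | egrep 'pos|ft'
python3 -m pendant '[{"jaw":0,"dx":0,"dy":0,"dz":0.04,"twist":0},{"jaw":0,"dx":0,"dy":0,"dz":0,"twist":0}]'| egrep 'pos|ft'
python3 -m pendant '[{"jaw":0,"dx":0,"dy":0,"dz":0.04,"twist":0},{"jaw":0,"dx":0,"dy":0,"dz":0,"twist":0}]'| egrep 'pos|ft'
```

```text
position: [0.4959, 0.1992, 0.1157]
ft_force: [0.3, 0.3, -0.7]
position: [0.4959, 0.1992, 0.1146]
ft_force: [-0.2, -0.3, -0.4]
position: [0.4958, 0.1992, 0.1136]
ft_force: [-0.1, 0.5, -1.1]
```

```bash
python3 -m pendant '[{"jaw":0,"dx":0,"dy":0,"dz":0.04,"twist":0},{"jaw":0,"dx":0,"dy":0,"dz":0,"twist":0}]' | egrep 'pos|ft'
python3 -m pendant '[{"jaw":0,"dx":0,"dy":0,"dz":0.04,"twist":0},{"jaw":0,"dx":0,"dy":0,"dz":0,"twist":0}]'| egrep 'pos|ft'
python3 -m pendant '[{"jaw":0,"dx":0,"dy":0,"dz":0.04,"twist":0},{"jaw":0,"dx":0,"dy":0,"dz":0,"twist":0}]'| egrep 'pos|ft'
```

```text
position: [0.4958, 0.1993, 0.1126]
ft_force: [-0.2, -0.3, 0.3]
position: [0.4958, 0.1992, 0.1116]
ft_force: [-0.4, 0.3, -1.3]
position: [0.4959, 0.1992, 0.1106]
ft_force: [-0.4, -0.3, 0.0]
```

```bash
python3 -m pendant '[{"jaw":0,"dx":0,"dy":0,"dz":0.04,"twist":0},{"jaw":0,"dx":0,"dy":0,"dz":0,"twist":0}]' | egrep 'pos|ft'
python3 -m pendant '[{"jaw":0,"dx":0,"dy":0,"dz":0.04,"twist":0},{"jaw":0,"dx":0,"dy":0,"dz":0,"twist":0}]'| egrep 'pos|ft'
python3 -m pendant '[{"jaw":0,"dx":0,"dy":0,"dz":0.04,"twist":0},{"jaw":0,"dx":0,"dy":0,"dz":0,"twist":0}]'| egrep 'pos|ft'
```

```text
position: [0.496, 0.1993, 0.11]
ft_force: [-1.3, -0.8, 2.9]
position: [0.4961, 0.1993, 0.109]
ft_force: [-0.6, 1.2, 3.8]
position: [0.4961, 0.1993, 0.1079]
ft_force: [-0.9, 0.8, 5.5]
```

```bash
python3 -m pendant '[{"jaw":0,"dx":0,"dy":0,"dz":0.03,"twist":0},{"jaw":0,"dx":0,"dy":0,"dz":0,"twist":0},{"jaw":0,"dx":0,"dy":0,"dz":0,"twist":0}]' | egrep 'pos|ft'
python3 -m pendant '[{"jaw":0,"dx":0,"dy":-0.04,"dz":0,"twist":0},{"jaw":0,"dx":0,"dy":-0.04,"dz":0,"twist":0},{"jaw":0,"dx":0,"dy":0,"dz":0,"twist":0}]'| egrep 'pos|ft'
python3 -m pendant '[{"jaw":0,"dx":0,"dy":-0.04,"dz":0,"twist":0},{"jaw":0,"dx":0,"dy":-0.04,"dz":0,"twist":0},{"jaw":0,"dx":0,"dy":0,"dz":0,"twist":0}]'| egrep 'pos|ft'
```

```text
position: [0.4961, 0.1993, 0.1072]
ft_force: [-1.9, 0.1, 5.7]
position: [0.4947, 0.2, 0.1075]
ft_force: [0.3, -1.1, 4.4]
position: [0.4929, 0.2009, 0.1074]
ft_force: [2.9, -1.2, 5.5]
```

```bash
python3 -m pendant '[{"jaw":0,"dx":0,"dy":-0.04,"dz":0,"twist":0},{"jaw":0,"dx":0,"dy":0,"dz":0,"twist":0}]'| egrep 'pos|ft'
python3 -m pendant '[{"jaw":0,"dx":0,"dy":-0.04,"dz":0,"twist":0},{"jaw":0,"dx":0,"dy":0,"dz":0,"twist":0}]'| egrep 'pos|ft'
python3 - <<'E'
from h import *
cv2.imwrite('pics/w5.png',get_image('wrist')['img'][:,:,::-1])
E
```

```text
position: [0.4917, 0.2014, 0.1073]
ft_force: [2.9, -0.4, 5.4]
position: [0.4907, 0.2018, 0.1073]
ft_force: [2.8, -0.6, 5.8]
```

```bash
for k in 1; do python3 -m pendant '[{"jaw":0,"dx":0,"dy":-0.04,"dz":0,"twist":0},{"jaw":0,"dx":0,"dy":-0.04,"dz":0,"twist":0},{"jaw":0,"dx":0,"dy":-0.04,"dz":0,"twist":0},{"jaw":0,"dx":0,"dy":-0.04,"dz":0,"twist":0},{"jaw":0,"dx":0,"dy":-0.04,"dz":0,"twist":0}]'| egrep 'pos|ft'; done
python3 -m pendant '[{"jaw":0,"dx":0,"dy":-0.04,"dz":0,"twist":0},{"jaw":0,"dx":0,"dy":-0.04,"dz":0,"twist":0},{"jaw":0,"dx":0,"dy":-0.04,"dz":0,"twist":0},{"jaw":0,"dx":0,"dy":-0.04,"dz":0,"twist":0},{"jaw":0,"dx":0,"dy":-0.04,"dz":0,"twist":0}]'| egrep 'pos|ft'
```

```text
position: [0.4862, 0.2039, 0.1073]
ft_force: [2.8, -1.7, 5.6]
position: [0.4816, 0.206, 0.1073]
ft_force: [2.9, -0.3, 6.1]
```

```bash
python3 -m pendant '[{"jaw":0,"dx":0,"dy":-0.04,"dz":0,"twist":0},{"jaw":0,"dx":0,"dy":-0.04,"dz":0,"twist":0},{"jaw":0,"dx":0,"dy":-0.04,"dz":0,"twist":0},{"jaw":0,"dx":0,"dy":-0.04,"dz":0,"twist":0}]'| egrep 'pos|ft'
python3 -m pendant '[{"jaw":0,"dx":0,"dy":-0.04,"dz":0,"twist":0},{"jaw":0,"dx":0,"dy":-0.04,"dz":0,"twist":0},{"jaw":0,"dx":0,"dy":-0.04,"dz":0,"twist":0}]'| egrep 'pos|ft'
```

```text
position: [0.478, 0.2077, 0.1073]
ft_force: [2.5, -0.7, 5.7]
position: [0.4753, 0.2089, 0.1073]
ft_force: [2.6, -1.5, 5.6]
```

```bash
python3 -m pendant '[{"jaw":0,"dx":0,"dy":-0.04,"dz":0,"twist":0},{"jaw":0,"dx":0,"dy":-0.04,"dz":0,"twist":0},{"jaw":0,"dx":0,"dy":-0.04,"dz":0,"twist":0},{"jaw":0,"dx":0,"dy":-0.04,"dz":0,"twist":0},{"jaw":0,"dx":0,"dy":-0.04,"dz":0,"twist":0},{"jaw":0,"dx":0,"dy":-0.04,"dz":0,"twist":0},{"jaw":0,"dx":0,"dy":-0.04,"dz":0,"twist":0},{"jaw":0,"dx":0,"dy":-0.04,"dz":0,"twist":0}]'| egrep 'pos|ft'
python3 -m pendant '[{"jaw":0,"dx":0,"dy":-0.04,"dz":0,"twist":0},{"jaw":0,"dx":0,"dy":-0.04,"dz":0,"twist":0},{"jaw":0,"dx":0,"dy":-0.04,"dz":0,"twist":0},{"jaw":0,"dx":0,"dy":-0.04,"dz":0,"twist":0}]'| egrep 'pos|ft'
```

```text
position: [0.468, 0.2122, 0.1073]
ft_force: [2.4, -1.0, 5.7]
position: [0.4643, 0.2139, 0.1073]
ft_force: [2.7, -1.1, 5.7]
```

```bash
python3 -m pendant '[{"jaw":0,"dx":0,"dy":-0.04,"dz":0,"twist":0},{"jaw":0,"dx":0,"dy":-0.04,"dz":0,"twist":0},{"jaw":0,"dx":0,"dy":0,"dz":0,"twist":0}]'| egrep 'pos|ft'
```

```text
position: [0.4624, 0.2147, 0.1073]
ft_force: [2.5, -1.1, 6.0]
```

```bash
python3 -m pendant '[{"jaw":0,"dx":0,"dy":-0.04,"dz":0,"twist":0},{"jaw":0,"dx":0,"dy":-0.04,"dz":0,"twist":0},{"jaw":0,"dx":0,"dy":-0.04,"dz":0,"twist":0},{"jaw":0,"dx":0,"dy":-0.04,"dz":0,"twist":0},{"jaw":0,"dx":0,"dy":-0.04,"dz":0,"twist":0},{"jaw":0,"dx":0,"dy":-0.04,"dz":0,"twist":0},{"jaw":0,"dx":0,"dy":-0.04,"dz":0,"twist":0},{"jaw":0,"dx":0,"dy":-0.04,"dz":0,"twist":0}]'| egrep 'pos|ft'
python3 -m pendant '[{"jaw":0,"dx":0,"dy":-0.04,"dz":0,"twist":0},{"jaw":0,"dx":0,"dy":0,"dz":0,"twist":0}]'| egrep 'pos|ft'
python3 -m pendant '[{"jaw":0,"dx":0,"dy":-0.04,"dz":0,"twist":0},{"jaw":0,"dx":0,"dy":0,"dz":0,"twist":0}]'| egrep 'pos|ft'
```

```text
position: [0.4552, 0.218, 0.1073]
ft_force: [2.8, -1.0, 4.6]
position: [0.4541, 0.2185, 0.1073]
ft_force: [1.8, -0.0, 6.4]
position: [0.4532, 0.219, 0.1073]
ft_force: [2.3, -1.2, 5.6]
```

```bash
python3 -m pendant '[{"jaw":0,"dx":0,"dy":-0.04,"dz":0,"twist":0},{"jaw":0,"dx":0,"dy":0,"dz":0,"twist":0}]'| egrep 'pos|ft'
python3 -m pendant '[{"jaw":0,"dx":0,"dy":-0.03,"dz":0,"twist":0},{"jaw":0,"dx":0,"dy":0,"dz":0,"twist":0}]'| egrep 'pos|ft'
```

```text
position: [0.4523, 0.2194, 0.1073]
ft_force: [2.3, -0.4, 5.9]
position: [0.4519, 0.2195, 0.1073]
ft_force: [3.0, -0.6, 5.1]
```

```bash
python3 -m pendant '[{"jaw":0,"dx":0,"dy":-0.03,"dz":0,"twist":0},{"jaw":0,"dx":0,"dy":0,"dz":0,"twist":0}]'| egrep 'pos|ft'
```

```text
position: [0.4516, 0.2197, 0.1074]
ft_force: [4.7, -1.5, 4.4]
```

```bash
python3 -m pendant '[{"jaw":0,"dx":0,"dy":0,"dz":-0.04,"twist":0},{"jaw":0,"dx":0,"dy":0,"dz":-0.04,"twist":0},{"jaw":0,"dx":0,"dy":0,"dz":-0.04,"twist":0},{"jaw":0,"dx":0,"dy":0.04,"dz":-0.04,"twist":0},{"jaw":0,"dx":0,"dy":0.04,"dz":-0.04,"twist":0},{"jaw":0,"dx":0,"dy":0,"dz":0,"twist":0}]'| egrep 'pos|ft'
python3 -m pendant '[{"jaw":0,"dx":0,"dy":0,"dz":-0.12,"twist":0},{"jaw":0,"dx":0,"dy":0,"dz":-0.3,"twist":0},{"jaw":0,"dx":0,"dy":0,"dz":-0.5,"twist":0},{"jaw":0,"dx":0,"dy":0,"dz":-0.65,"twist":0},{"jaw":0,"dx":0,"dy":0,"dz":-0.7,"twist":0},{"jaw":0,"dx":0,"dy":0,"dz":0,"twist":0}]'| egrep 'pos|ft'
python3 - <<'E'
from h import *
a=grab('scene');b=grab('top');print(get_state()['position'],rows_to([.4724,-.1965,.1692]))
A=cv2.resize(a['img'][230:335,210:310],None,fx=4,fy=4,interpolation=cv2.INTER_CUBIC)
B=cv2.resize(b['img'][200:320,130:230],None,fx=4,fy=4,interpolation=cv2.INTER_CUBIC)
C=np.zeros((480,800,3),np.uint8);C[:420,:400]=A;C[:,400:]=B
cv2.imwrite('pics/o.png',np.clip(C[:,:,::-1]*1.3,0,255).astype(np.uint8))
E
```

```text
position: [0.4517, 0.2189, 0.1111]
ft_force: [3.0, -0.3, -1.3]
position: [0.454, 0.2195, 0.1721]
ft_force: [-0.0, 0.7, 1.0]
[0.45245731 0.21903245 0.16918786] [-14.8    7.61  -0.  ]
```

View pics/o.png

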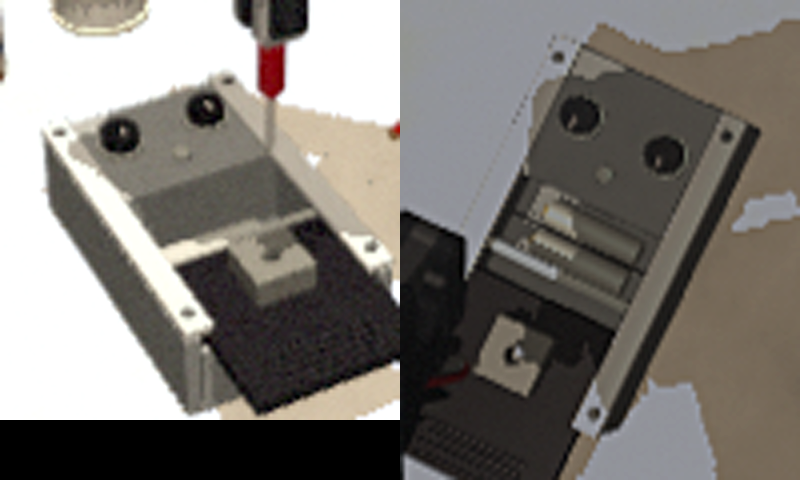

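The door is out, with the cells visible and the recess now at top (159,288). The driver is clear. Next I carry it back over the stand, reversing the summed moves, and check the travel and the tip.

```bash
python3 -m pendant '[{"jaw":0,"dx":-0.4,"dy":0.395,"dz":0,"twist":0},{"jaw":0,"dx":-0.9,"dy":0.45,"dz":0,"twist":0},{"jaw":0,"dx":-0.9,"dy":0.45,"dz":0,"twist":0},{"jaw":0,"dx":-0.9,"dy":0.45,"dz":0,"twist":0},{"jaw":0,"dx":-0.9,"dy":0.45,"dz":0,"twist":0},{"jaw":0,"dx":-0.9,"dy":0.45,"dz":0,"twist":0},{"jaw":0,"dx":-0.9,"dy":0.45,"dz":0,"twist":0},{"jaw":0,"dx":-0.9,"dy":0.45,"dz":0,"twist":0},{"jaw":0,"dx":-0.9,"dy":0.45,"dz":0,"twist":0},{"jaw":0,"dx":-0.9,"dy":0.45,"dz":0,"twist":0},{"jaw":0,"dx":-0.9,"dy":0.45,"dz":0,"twist":0},{"jaw":0,"dx":-0.9,"dy":0.45,"dz":0,"twist":0},{"jaw":0,"dx":-0.9,"dy":0.45,"dz":0,"twist":0},{"jaw":0,"dx":-0.9,"dy":0.45,"dz":0,"twist":0},{"jaw":0,"dx":-0.9,"dy":0.45,"dz":0,"twist":0},{"jaw":0,"dx":-0.9,"dy":0.45,"dz":0,"twist":0},{"jaw":0,"dx":-0.9,"dy":0.45,"dz":0,"twist":0},{"jaw":0,"dx":0,"dy":0,"dz":0,"twist":0},{"jaw":0,"dx":0,"dy":0,"dz":0,"twist":0}]'
python3 -m pendant '[{"jaw":0,"dx":0,"dy":0,"dz":0.6,"twist":0},{"jaw":0,"dx":0,"dy":0,"dz":0.6,"twist":0},{"jaw":0,"dx":0,"dy":0,"dz":0.2,"twist":0},{"jaw":0,"dx":0,"dy":0,"dz":0,"twist":0},{"jaw":0,"dx":0,"dy":0,"dz":0,"twist":0}]'
python3 - <<'E'
from h import *
a=grab('scene');b=grab('top');w=grab('wrist');s=get_state();print(s['position'],s['orientation'],s['ft_force'])
p0=np.array([.49578,.19924]);p=onz(b,159,288,.056);print('travel',np.linalg.norm(p[:2]-p0))
t=s['position']-[0,0,.0632];print(t,[np.round(proj(d,t),1) for d in(a,w)],[np.round(proj(d,[.4715,-.1955,.058]),1) for d in(a,w)])
A=cv2.resize(a['img'][160:240,340:420],None,fx=5,fy=5,interpolation=cv2.INTER_CUBIC)
W=cv2.resize(w['img'][150:300,230:330],None,fx=4,fy=4,interpolation=cv2.INTER_CUBIC)
C=np.zeros((600,800,3),np.uint8);C[:400,:400]=A;C[:,400:]=W
cv2.imwrite('pics/s.png',np.clip(C[:,:,::-1]*1.3,0,255).astype(np.uint8))
E
```

```text
t: 20.9
position: [0.4715, -0.1968, 0.1678]
orientation: [-179.9, -0.0, 65.5]
ft_force: [-0.7, 0.4, -1.0]
grip_width: 0.106
grasp_force: 97.7
t: 21.4
position: [0.4725, -0.1962, 0.1342]
orientation: [180.0, 0.0, 65.6]
ft_force: [-0.3, 0.5, -0.0]
grip_width: 0.109
grasp_force: 97.7
[ 0.47283859 -0.19666885  0.1346258 ] [1.79916865e+02 1.44631734e-02 6.55570398e+01] [-0.16340682  0.36713927 -0.53598449]
travel 0.04465674889332835
[ 0.47283859 -0.19666885  0.0714258 ] [array([381.2, 190.6]), array([281.8, 227.3])] [array([380.9, 196.1]), array([278.9, 219. ])]
```

View pics/s.png

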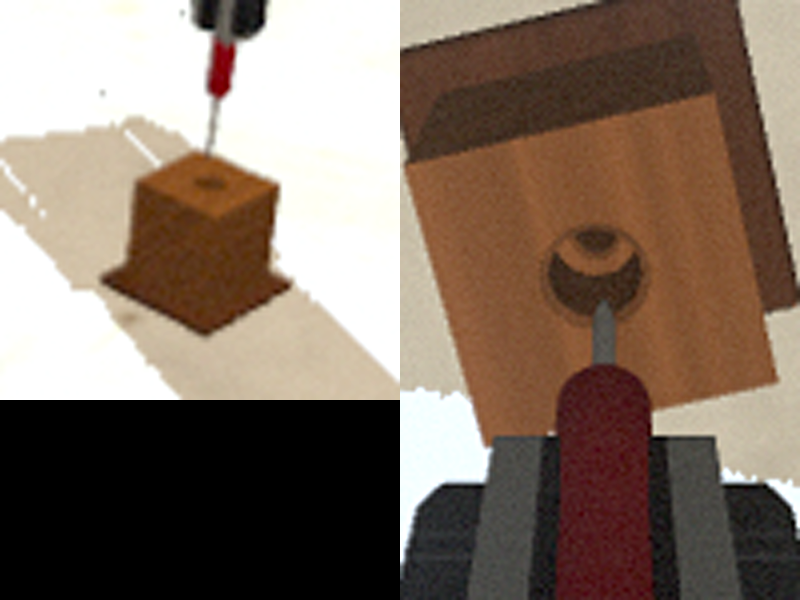

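The tip is at (604,302) in the wrist crop against a mouth centre of (596,272), so I'll shift about 1 mm in -y. Door travel measures about 45 mm. I'll lower it in stages and check the force at each.

```bash
python3 -m pendant '[{"jaw":0,"dx":0,"dy":-0.03,"dz":0.2,"twist":0},{"jaw":0,"dx":0,"dy":0,"dz":0.3,"twist":0},{"jaw":0,"dx":0,"dy":0,"dz":0.3,"twist":0},{"jaw":0,"dx":0,"dy":0,"dz":0.2,"twist":0},{"jaw":0,"dx":0,"dy":0,"dz":0,"twist":0}]'| egrep 'pos|ft'
python3 -m pendant '[{"jaw":0,"dx":0,"dy":0,"dz":0.2,"twist":0},{"jaw":0,"dx":0,"dy":0,"dz":0.2,"twist":0},{"jaw":0,"dx":0,"dy":0,"dz":0,"twist":0}]'| egrep 'pos|ft'
python3 -m pendant '[{"jaw":0,"dx":0,"dy":0,"dz":0.1,"twist":0},{"jaw":0,"dx":0,"dy":0,"dz":0.1,"twist":0},{"jaw":0,"dx":0,"dy":0,"dz":0,"twist":0}]'| egrep 'pos|ft'
```

```text
position: [0.471, -0.1957, 0.1075]
ft_force: [-0.8, -0.1, -0.2]
position: [0.4712, -0.1959, 0.098]
ft_force: [0.6, -0.4, -0.9]
position: [0.4715, -0.1961, 0.0935]
ft_force: [0.1, -0.0, 0.3]
```

```bash
python3 -m pendant '[{"jaw":0,"dx":0,"dy":0,"dz":0.2,"twist":0},{"jaw":0,"dx":0,"dy":0,"dz":0.2,"twist":0},{"jaw":0,"dx":0,"dy":0,"dz":0.2,"twist":0},{"jaw":0,"dx":0,"dy":0,"dz":0,"twist":0}]'| egrep 'pos|ft'
python3 -m pendant '[{"jaw":0,"dx":0,"dy":0,"dz":0.2,"twist":0},{"jaw":0,"dx":0,"dy":0,"dz":0.1,"twist":0},{"jaw":0,"dx":0,"dy":0,"dz":0.02,"twist":0},{"jaw":0,"dx":0,"dy":0,"dz":0,"twist":0}]'| egrep 'pos|ft'
```

```text
position: [0.4711, -0.1957, 0.0777]
ft_force: [0.2, 0.3, -0.9]
position: [0.4717, -0.1962, 0.0707]
ft_force: [-0.5, -0.5, -0.6]
```

```bash
python3 -m pendant '[{"jaw":0,"dx":0,"dy":0,"dz":0.04,"twist":0},{"jaw":0,"dx":0,"dy":0,"dz":0.02,"twist":0},{"jaw":0,"dx":0,"dy":0,"dz":0,"twist":0}]'| egrep 'pos|ft'
python3 -m pendant '[{"jaw":0.17,"dx":0,"dy":0,"dz":0,"twist":0},{"jaw":0.2,"dx":0,"dy":0,"dz":0,"twist":0},{"jaw":0.25,"dx":0,"dy":0,"dz":0,"twist":0},{"jaw":0.4,"dx":0,"dy":0,"dz":0,"twist":0},{"jaw":0.4,"dx":0,"dy":0,"dz":0,"twist":0}]'
python3 -m pendant '[{"jaw":0.4,"dx":0,"dy":0,"dz":-0.2,"twist":0},{"jaw":0.4,"dx":0,"dy":0,"dz":-0.5,"twist":0},{"jaw":0.4,"dx":0,"dy":0,"dz":-0.9,"twist":0},{"jaw":0.4,"dx":0,"dy":0,"dz":-0.9,"twist":0},{"jaw":0.4,"dx":0,"dy":0,"dz":-0.9,"twist":0},{"jaw":0.4,"dx":0,"dy":0,"dz":-0.9,"twist":0},{"jaw":0.4,"dx":0,"dy":0,"dz":0,"twist":0},{"jaw":0.4,"dx":0,"dy":0,"dz":0,"twist":0},{"jaw":0.4,"dx":0,"dy":0,"dz":0,"twist":0}]'
python3 - <<'E'
from h import *
a=grab('scene')
b=grab('top')
for d,(x0,y0,x1,y1) in((a,(365,165,400,215)),(b,(360,255,410,305))):
    h=cv2.cvtColor(d['img'],cv2.COLOR_RGB2HSV)[y0:y1,x0:x1]
    m=((h[...,0]<5)|(h[...,0]>174))&(h[...,1]>170)&(h[...,2]>60)
    v,u=np.nonzero(m); print(len(u),[(k.min(),k.max()) for k in(u+x0,v+y0) if len(k)])
# recess travel by boss centroid in top and scene, door clear of the arm
C=np.hstack([cv2.resize(b['img'][200:320,120:220],(400,480)),cv2.resize(a['img'][160:250,345:420],(400,480))])
cv2.imwrite('pics/f.png',np.clip(C[:,:,::-1]*1.3,0,255).astype(np.uint8))
E
```

```text
position: [0.472, -0.1964, 0.0699]
ft_force: [-0.2, 0.3, 4.6]
t: 24.25
position: [0.4716, -0.1961, 0.0692]
orientation: [-180.0, -0.0, 65.5]
ft_force: [-0.0, -1.1, 0.0]
grip_width: 0.4
grasp_force: 0.0
t: 25.15
position: [0.4711, -0.1957, 0.1758]
orientation: [-179.9, -0.0, 65.5]
ft_force: [0.4, -0.4, -0.2]
grip_width: 0.399
grasp_force: 0.0
82 [(np.int64(380), np.int64(386)), (np.int64(175), np.int64(197))]
0 []
```

View pics/f.png

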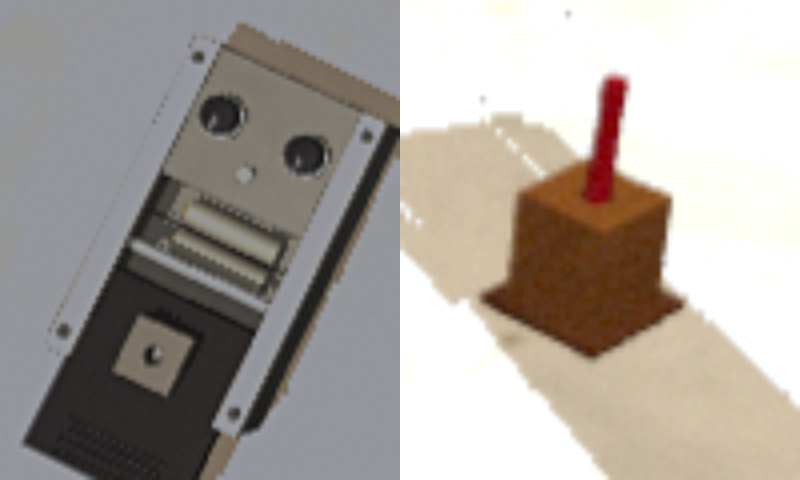

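The screwdriver stands in its stand, with the handle at scene (380–386,175–197) as at the start. The door is open, with the recess at top (158.5,288.3), about 45 mm of travel. The hand is clear.

```bash
python3 -c "
from bench import *
print(sign_off())"
```

```text
the job is handed in; nothing more can be done
None
```

The job is handed in at about 25 s. The door is pushed out to its stop (about 45 mm by camera), the screwdriver is back in its stand and the hand is clear. The latch and the sprung-up button I inferred from the travel and from the force dropping as I withdrew. The sign-off gave no verdict.

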